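# Stamp the maker's mark on a fragile gift box

## Robot

A 6-joint arm with a two-finger parallel gripper is mounted at the origin on the work surface. World frame = base frame: x ahead of the robot, y to its left, z up, the work surface at z = 0. Lengths are in m, angles in rad, forces in N, time in s.
With the tool pointing down it reaches from about 0.35 to 0.85 m from the base axis. Payload 8.1 kg.
Tool frame: the origin (TCP) lies midway between the tips of the shut fingers; the grasp point (between the pads) lies 19 mm behind it; z points along the fingers, y is the line along which they close (so a half turn about z gives the same grasp; the last joint's range is limited). The gripper opens to 85 mm and grips with 20 to 120 N. Pads are 22 mm wide; open, the fingers measure 114 mm over their backs; the gripper's body (76 mm by 85 mm) begins 54 mm behind the grasp point. The pads swing forward as they close: fully open they stand 13 mm farther back than shut.
Start: joints at [-1.25, 0.13, 1.488, -0, 1.523, -0.085], TCP at [0.237, -0.551, 0.231] pointing down, gripper open.
Joint ranges: [-2.96, 2.96], [-0.89, 2.26], [0.02, 2.5], [-1.34, 4.48], [0, 2.73], [-2.66, 2.66]. Speed limits (rad/s): [2.39, 2.39, 2.79, 3.14, 3.14, 3.14].

## Interface

Orientations are given as a unit quaternion [x, y, z, w].
In Python, from cell import bot gives the robot as it stands.
- The arm moves only by the tool servo_tool, never from a script. Its argument "motion" is a list of rows, each a list of 7 numbers: the turn, a rotation vector about the tool's x, y, z in rad, then the shift along the tool's x, y, z in mm, then the opening, from 0 (shut) to 1 (fully open). In form: [[ax, ay, az, dx, dy, dz, claw], ...]. A call has 1 to 5 rows; each row shifts and turns the commanded pose from where the row before left it, along the tool's axes as they then stand; what a row does not reach is not made up. A row lasts 1/12 s, in which the tool goes at most 41.7 mm and 7.16 degrees, less where a joint would pass 70% of its speed; a pose out of reach is approached as far as the arm can. A call is refused whole if a number of a shift passes 41.7 or a number of a turn 0.125, either way. A call with a gripper value outside its range is refused whole. The fingers move at their own pace and stop on an object; the grip force is fixed at half the most. Time passes only in rows, so rows that do not move let the fingers close. It gives the time, the measured TCP pose, the force, the opening and the grip force at its end, in the units of the state.
- bot.state(): the state, without advancing time (a new reading comes with each control period).
- bot.camera(name): name is "scene" or "top" or "wrist"; returns a dict with "image" (400x640x3 uint8, red, green, blue), "fov_y" (degrees; the focal length in pixels is half the picture's height over the tangent of half this angle, whatever the lens; pixels are square), "cx", "cy" (the principal point, pixels), "world_to_cam" (4x4, takes a point from world to camera coordinates). Camera axes: x right, y down, z forward; pixel columns grow to the right and rows downward; lengths in m; the calibration is good to about 2 mm. A picture is of the moment at which its call begins. There is no depth.
- bot.job_done(): hands the job in; it is judged then, once.
Trained networks look in a picture, given as the dict that the camera call returned (one of the last four; its "shot" number tells which), for a name from the list of things; names that differ only in an ending like _2 or _b are one class to them, and where a whole thing is asked for, a point or a joint stands for the part that bears it (a point fixed in the world has none). Each returns a list of dicts, best first, with "conf" (0 to 1); they miss things now and then, are a little off and sometimes report something else, mostly with a low value. They report only what shows in the picture. A call takes as long as a camera call. They do not tell look-alikes from the thing itself.
- bot.find_in(picture, name): "at" ([column, row] in pixels, amid what is visible of it).
- bot.trace(picture, name): "pixels" (400x640 bool, what is visible of it) and "at" ([column, row] in pixels, amid what is visible of it).
- bot.pinpoint(picture, name): "at" ([column, row] in pixels: a listed point, or the origin of a listed thing).
The state is a dict: "time_s": time; "joint_positions": joint angles; "joint_velocities": joint speeds; "joint_efforts": joint torques, N m; "tcp_pos": TCP position; "tool_rot": TCP orientation; "wrist_force": force on the tool from outside, world axes, zero at the start; "torque": the same for the moment, N m; "opening": finger opening in m; "grasp_force": force on a finger pad.
Only numpy, scipy, OpenCV 4.12 (cv2) and the standard library are available. Lean on these libraries where they do the work, as an engineer would, in place of code of your own. Each camera call takes 0.05 s, during which the arm holds its last target. There are 200 camera calls.

## Task

Take the taller, narrower of the two thin wooden boxes off the sloping rack, lay it flat, lid up, between the rails of the stamping press, and slide it fully home against the stop under the press head. Let go of it, then push the black palm plunger on top all the way down to stamp the lid, and let it spring back up. The box is paper-thin balsa and cracks easily: hold it only lightly (up to about 30 N per finger), set it down rather than drop it, push it gently without knocks, never work the plunger unless the box is home, and leave the other box and everything else on the table alone.

Things in the scene. Friction and masses are not known exactly. Their poses are not given: they have to be found in the camera images.
- tall_box: The box to be stamped: closed, thin pale-wood box 150 long (x) x 44 wide (y) x 36 high (z), about 90 g, a dark line round it at the lid joint. Origin: centre of its underside; x along its length, z out through its lid. It starts lying on the 35 degree rack, lid up, its x up the slope, in either of the two places. Grasp it across its width; either end may go first into the press.
- flat_box: The other box, to be left alone: same wood and length, 150 x 62 wide x 20 high mm. Origin: centre of its underside; axes as for the tall box. It lies in the other place on the rack.
- rack: Fixed wooden rack, left or right: a board 250 mm wide (y), 205 mm up the slope, rising at 35 degrees along rack +x, away from the robot; at its low edge a 14 mm ledge holds the boxes. The high edge is 140 mm above the table. The boxes' centre lines lie at rack y = +58 and -58 mm (within 4 mm). Origin: on the table under the rack's middle; z up.
- rail_mid (a point): Middle of the bare steel hanging rail on the rack: a fixed rod 12 mm thick, 236 mm long along rack y, straight above the middles of the two boxes (rack x = -22 mm), 234 mm above the table, carried by two bent rods from behind the rack at y = -118 and +118. It bars the way straight down to the boxes: take a box with the tool tilted square to the board, and lift it out square to the board.
- press: Fixed grey stamping press, on the other side from the rack: base 250 (x) x 150 (y) mm, its flat top (the bed) 20 mm above the table. Origin: at table height under the base's centre; z up, x is the way the box is slid in. The stop is the column's face at x = +75 mm. The head (90 mm wide) covers x = +30 to +120 mm, underside 76 and top 114 mm above the table. Nothing is above the bed before x = +30.
- box_home (a point): Point on the bed, 20 mm above the table, at press x = y = 0, where the centre of the box's underside lies when it is home. Two steel rails 7 mm high, 54 mm apart inside, guide the box from press x = -80 to +75 mm; from x = -80 to -120 mm they flare out to about 84 mm apart.
- plunger_top (a point): Top centre of the black round palm plunger (46 to 50 mm across) on the press head, at press x = +52 mm; 162 mm above the table when up. It moves straight down 16 mm.
- plunger (a joint): Plunger travel in m: 0 = up (sprung, about 4.5 N to start), 0.016 = fully down (about 12 N).
- mug: Blue enamel mug, 68 mm across, 75 high, between rack and press. Origin: centre of its underside. Leave alone.
- wood_slice: Round cork-brown wood slice, 90 mm across, 18 thick, lying near the robot in the middle. Origin: centre of its underside. Leave alone.
- spray: Blue bottle 72 mm across, 200 high, at the far left. Origin: centre of its underside. Leave alone.
- tub: White open plastic tub 150 x 110 x 70 mm at the far right. Origin: centre of its underside. Leave alone.
- thread: Red cone of thread, 72 mm across the foot, 140 high, at the back. Origin: centre of its underside. Leave alone.
- jar: Glass jar 72 mm across, 100 high, at the back. Origin: centre of its underside. Leave alone.
- brush: Paint brush 180 mm long lying near the robot on the right. Leave alone.
- glue_gun: Small blue hot-glue gun, 32 mm thick, lying on its side near the robot on the left. Leave alone.
There are look-alikes about, which are no part of the job. Leave any green look-alike of the tall_box alone.

How it is judged:
On the way, in this order (a step that is already met when the one before it is completed fails the run):
1. the tall box is lifted clear of the rack (contact force between tall_box and rack below 0.01 N and height (world z) of tall_box above 0.1 m and contact force between tall_box and the fingers above 1 N), for 0.2 s.
2. the tall box lies flat, lid up, fully home in the press, let go (x of tall_box in the frame of press between -0.005 and 0.006 m and y of tall_box in the frame of press between -0.009 and 0.009 m and z of tall_box in the frame of press between 0.015 and 0.024 m and angle between tall_box's own z axis and vertical below 0.08 rad and angle between the x axis of tall_box and the x axis of press, either way round below 0.12 rad and contact force between tall_box and the fingers below 0.01 N and linear speed of tall_box below 0.02 m/s), for 0.2 s.
3. the plunger is pushed fully down with the box home (x of tall_box in the frame of press between -0.005 and 0.006 m and y of tall_box in the frame of press between -0.009 and 0.009 m and z of tall_box in the frame of press between 0.015 and 0.024 m and angle between tall_box's own z axis and vertical below 0.08 rad and angle between the x axis of tall_box and the x axis of press, either way round below 0.12 rad and value of joint plunger above 0.0145 m), for 0.1 s.
At the end, for the whole second after the job is handed in: The tall box lies at rest, flat (within 4.5 degrees) and lid up on the press bed, home: its centre within about 5 mm of the home point along the press and 9 mm across it, its length within 7 degrees of the press's; the plunger, having been pushed at least 14.5 of its 16 mm, is back up (under 3 mm) (x of tall_box in the frame of press between -0.005 and 0.006 m and y of tall_box in the frame of press between -0.009 and 0.009 m and z of tall_box in the frame of press between 0.015 and 0.024 m and angle between tall_box's own z axis and vertical below 0.08 rad and angle between the x axis of tall_box and the x axis of press, either way round below 0.12 rad and value of joint plunger below 0.003 m and linear speed of tall_box below 0.01 m/s); the robot touches nothing.
It fails at once if the tall box was squeezed, pushed or struck too hard by the robot (contact force between tall_box and the fingers above 75 N or contact force between tall_box and the arm above 75 N).
It fails at once if the tall box was knocked against, pressed hard on the press, or dropped or let topple (moving over 0.35 m/s while not held) (contact force between tall_box and press above 60 N or (linear speed of tall_box above 0.35 m/s and contact force between tall_box and the fingers below 0.01 N)).
It fails at once if the plunger was worked while the box was not home (value of joint plunger above 0.006 m and not (x of tall_box in the frame of press between -0.005 and 0.006 m and y of tall_box in the frame of press between -0.009 and 0.009 m and z of tall_box in the frame of press between 0.015 and 0.024 m and angle between tall_box's own z axis and vertical below 0.08 rad and angle between the x axis of tall_box and the x axis of press, either way round below 0.12 rad)).
It fails at once if the other box or a bystander was disturbed (distance of any of flat_box, mug, wood_slice, spray, tub, thread, jar, brush, glue_gun from where it was at the start of the episode above 0.02 m).
It also fails if it takes over 61 s, if anything falls off the work surface, if the arm or the gripper's body presses on something with over 40 N, if the wrist force passes 120 N, or if a joint passes its speed limit or range.

## Working session

There is one attempt and no reset: what is moved stays moved. The work goes in short steps, Python scripts to look and compute and a tool call to move; the robot and the scene stay as the last step left them, time stands still between calls to the robot, and variables do not carry over. Pictures are saved under pics/ and viewed, at most 10 in all, crops included, and the job is handed in when it is done.

Besides the shell and the picture viewer there is one more tool, called after "Call:" in YAML: its name, and indented under it one key for each argument. servo_tool: Moves the arm, as the interface text tells. Its arguments: {"type":"object","properties":{"motion":{"type":"array","items":{"type":"array","items":{"type":"number"}}}},"required":["motion"]}

```bash
mkdir -p pics; ls; cat > h.py <<'E'
import numpy as np, cv2
from cell import bot
from scipy.spatial.transform import Rotation as R
from scipy.optimize import least_squares
def K(c):
    f=200/np.tan(np.radians(c["fov_y"])/2); return f
def ray(c,uv):
    T=np.array(c["world_to_cam"]); f=K(c)
    d=np.array([(uv[0]-c["cx"])/f,(uv[1]-c["cy"])/f,1.])
    o=-T[:3,:3].T@T[:3,3]; return o,T[:3,:3].T@d
def onz(c,uv,z):
    o,d=ray(c,uv); return o+d*(z-o[2])/d[2]
def proj(c,P):
    T=np.array(c["world_to_cam"]); p=np.atleast_2d(P)@T[:3,:3].T+T[:3,3]; f=K(c)
    return np.c_[c["cx"]+f*p[:,0]/p[:,2],c["cy"]+f*p[:,1]/p[:,2]]
def tri(obs):
    A=np.zeros((3,3));b=np.zeros(3)
    for c,uv in obs:
        o,d=ray(c,uv); d/=np.linalg.norm(d); M=np.eye(3)-np.outer(d,d); A+=M;b+=M@o
    return np.linalg.solve(A,b)
E
python3 - <<'E'
from h import *
np.set_printoptions(precision=4,suppress=True)
cs={}
for n in("scene","top"):
    c=bot.camera(n); cs[n]=c
    cv2.imwrite(f"pics/{n}0.png",c["image"][:,:,::-1])
    for k in("tall_box","flat_box","rack","press","rail_mid","box_home","plunger_top","mug"):
        print(n,k,[(np.round(r["at"],1),round(r["conf"],2)) for r in bot.pinpoint(c,k)[:3]])
    print(n,"find",[(np.round(r["at"],1),round(r["conf"],2)) for r in bot.find_in(c,"tall_box")[:3]])
for k in("tall_box","flat_box","rack","press","rail_mid","box_home","plunger_top","mug"):
    try:
        print(k,tri([(c,bot.pinpoint(c,k)[0]["at"]) for c in cs.values()]))
    except Exception as e: print(k,e)
print(bot.state())
E
```

```text
pics
scene tall_box [(array([380.9, 170.1]), 0.7), (array([304.7, 213.2]), 0.64)]
scene flat_box [(array([364.1, 192.9]), 0.65)]
scene rack [(array([378.2, 199.5]), 0.87), (array([351. , 292.5]), 0.55)]
scene press [(array([261.5, 267.4]), 0.59), (array([358.6, 151. ]), 0.18)]
scene rail_mid []
scene box_home [(array([262.5, 269.9]), 0.7), (array([262.8, 269.4]), 0.43)]
scene plunger_top [(array([264.8, 258.4]), 0.51), (array([192.1, 331.5]), 0.33)]
scene mug [(array([327.4, 245.9]), 0.9)]
scene find [(array([454.8, 188.8]), 0.97), (array([382.6, 169.5]), 0.75), (array([386.2, 192.7]), 0.21)]
top tall_box [(array([189.9, 151.9]), 0.93), (array([230.9, 199.9]), 0.68)]
top flat_box [(array([259.1, 195. ]), 0.88), (array([185.3, 204.7]), 0.75)]
top rack [(array([246.6, 195.2]), 0.74), (array([397.8, 262.5]), 0.4)]
top press [(array([376.9, 200.1]), 0.96)]
top rail_mid [(array([236.7, 188.3]), 0.9), (array([377.1, 198.5]), 0.47), (array([401.5, 262.9]), 0.47)]
top box_home [(array([378.7, 200.1]), 0.63)]
top plunger_top [(array([448.8, 193.2]), 0.55), (array([385.5, 178.4]), 0.44)]
top m
[... 180 characters left out ...]
5178  0.2734 -0.0172]
press [ 0.5029 -0.2344  0.0038]
rail_mid list index out of range
box_home [ 0.5062 -0.2389 -0.0055]
plunger_top [ 0.5492 -0.3389  0.2664]
mug [ 0.5637 -0.0029 -0.0146]
{'time_s': 1.75, 'joint_positions': array([-1.2504,  0.1304,  1.4882,  0.    ,  1.523 , -0.0854]), 'joint_velocities': array([0.0001, 0.0009, 0.0018, 0.0003, 0.0005, 0.0017]), 'joint_efforts': array([ -0.0003, -56.9297, -50.0855,  -0.0003,   0.0012,  -0.    ]), 'tcp_pos': array([ 0.2369, -0.5513,  0.2313]), 'tool_rot': array([0.9795, 0.2015, 0.    , 0.    ]), 'wrist_force': array([-0.1542, -0.8318, -0.0955]), 'torque': array([-0.0306,  0.0138, -0.0174]), 'grasp_force': 0.0, 'opening': 0.08542407728462813}
```

View pics/scene0.png

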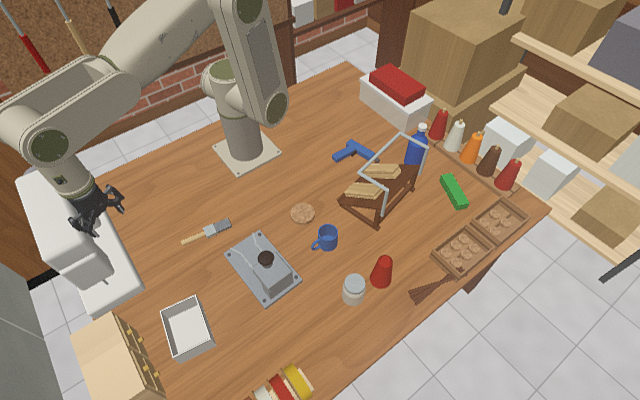

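View pics/top0.png

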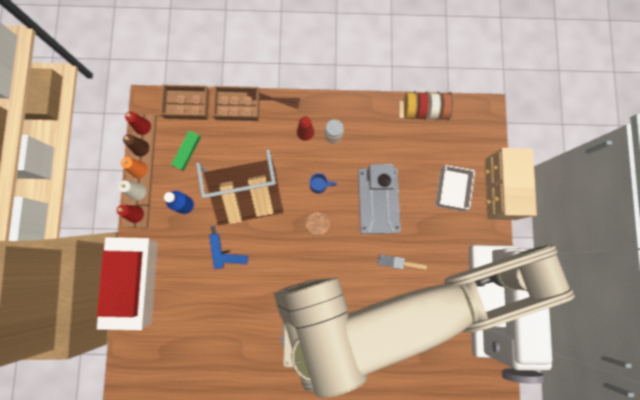

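```bash
python3 - <<'E'
import cv2,numpy as np
a=cv2.imread("pics/top0.png")[140:240,185:295]; b=cv2.imread("pics/scene0.png")[120:240,325:435]
c=cv2.imread("pics/top0.png")[150:250,345:415]; d=cv2.imread("pics/scene0.png")[220:310,215:310]
r=lambda i,f:cv2.resize(i,(int(i.shape[1]*f),int(i.shape[0]*f)),interpolation=cv2.INTER_CUBIC)
A=np.hstack([cv2.resize(a,(400,364),interpolation=2),cv2.resize(b,(333,364),interpolation=2)])
cv2.imwrite("pics/crop1.png",A)
A=np.hstack([cv2.resize(c,(350,500),interpolation=2),cv2.resize(d,(422,400),interpolation=2)[:400] if 0 else cv2.copyMakeBorder(cv2.resize(d,(422,400),interpolation=2),0,100,0,0,0)])
cv2.imwrite("pics/crop2.png",A)
E
```

```text
(no output)
```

View pics/crop1.png

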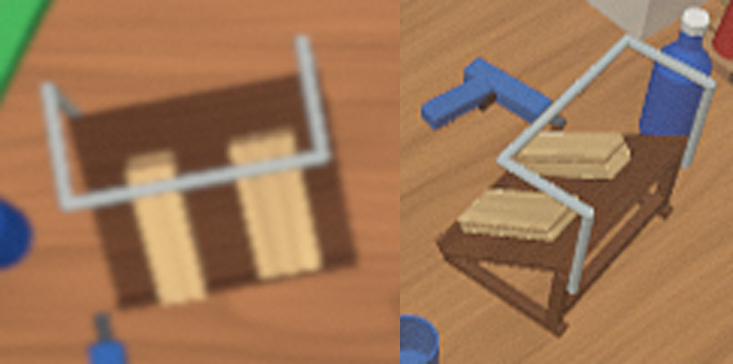

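View pics/crop2.png

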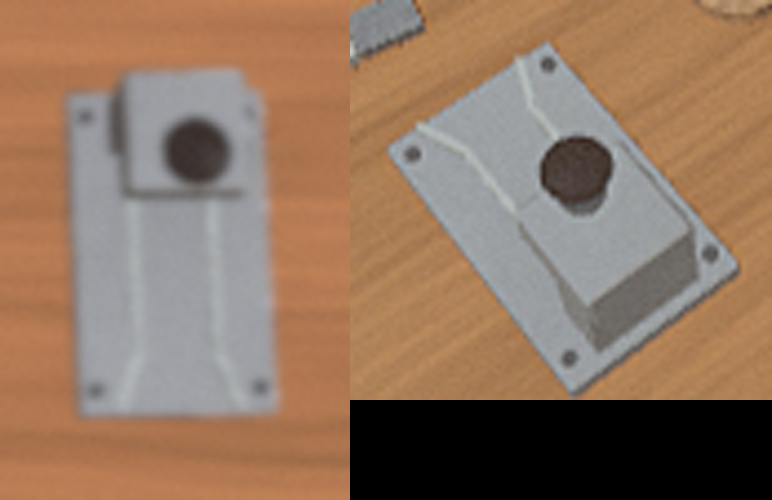

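```bash
cat > fit.py <<'E'
from h import *
def fit(sets,x0):
    # sets: list of (cam, model Nx3, px Nx2); x0=[x,y,yaw]
    def w(p,M): 
        M=np.asarray(M,float); c,s=np.cos(p[2]),np.sin(p[2])
        return np.c_[p[0]+c*M[:,0]-s*M[:,1],p[1]+s*M[:,0]+c*M[:,1],M[:,2]]
    f=lambda p:np.concatenate([(proj(c,w(p,M))-np.asarray(q)).ravel() for c,M,q in sets])
    r=least_squares(f,x0,loss="soft_l1"); return r.x,f(r.x).reshape(-1,2)
E
python3 - <<'E'
from fit import *
import pickle
np.set_printoptions(precision=4,suppress=True)
t=bot.camera("top");s=bot.camera("scene")
pickle.dump((t,s),open("ts.pkl","wb"))
o=-np.array(t["world_to_cam"])[:3,:3].T@np.array(t["world_to_cam"])[:3,3];print(o)
g=.5
rk=np.array([[-.022,.118,.234],[-.022,-.118,.234],[.084,.125,.14],[-.084,.125,.0224],[-.084,-.125,.0224]])
rt=[[203.4,196.4],[274.4,183.5],[204.3,172.5],[217.5,223.9],[283.2,212.1]]
rs=[[400.2,133.9],[358,172.8],[(690-400)/3.03+325,137/3.03+120],[(530-400)/3.03+325,140/3.03+120],[37/3.03+325,243/3.03+120]]
x,r=fit([(t,rk,rt),(s,rk,rs)],[.52,.27,0.2]);print("rack",x);print(r)
x1,_=fit([(t,rk,rt)],x);x2,_=fit([(s,rk,rs)],x);print(x1,x2)
pm=np.array([[.125,.075,.02],[.125,-.075,.02],[-.125,.075,.02],[-.125,-.075,.02],[.052,0,.162]])
pt=[[358.2,168.6],[397.6,168.4],[361,233.2],[400.8,232.2],[384.9,179]]
ps=[[302.8,280.3],[265.7,306.7],[259.6,229.7],[223.8,253.3],[266.1,257.8]]
x,r=fit([(t,pm,pt),(s,pm,ps)],[.5,-.235,0]);print("press",x);print(r)
x1,_=fit([(t,pm,pt)],x);x2,_=fit([(s,pm,ps)],x);print(x1,x2)
E
```

```text
[0.2471 0.022  1.7142]
rack [0.5145 0.2642 0.2002]
[[ 0.3909  0.1254]
 [-0.0226  0.5432]
 [-0.6101 -0.6515]
 [-0.1643 -2.2656]
 [ 0.0437 -2.3013]
 [-1.9964 -0.8864]
 [-1.9191 -0.6611]
 [-0.7941 -0.1353]
 [ 9.8278 -1.9318]
 [ 0.4867  2.2224]]
[0.5114 0.2637 0.1942] [0.5178 0.2648 0.1993]
press [ 0.5052 -0.2369  0.0412]
[[-0.1591 -1.1385]
 [-0.6603 -1.6554]
 [-0.5084 -0.6153]
 [-0.5128 -0.4642]
 [-0.4608 -0.3661]
 [-0.1333 -0.8539]
 [-1.3689  1.6271]
 [-0.4744 -0.6864]
 [-1.4189 -0.2177]
 [-1.0273 -1.4595]]
[ 0.5022 -0.2386  0.0418] [ 0.5084 -0.2354  0.0398]
```

```bash
cat > plan.py <<'E'
from h import *
RK=(.5145,.264,.197); PR=(.505,-.237,.041)
def fr(F,p): 
    c,s=np.cos(F[2]),np.sin(F[2]); return np.array([F[0]+c*p[0]-s*p[1],F[1]+s*p[0]+c*p[1],p[2]])
def rot(yaw,tilt=0):  # tool x along yaw heading, z down tilted forward
    c,s=np.cos(tilt),np.sin(tilt)
    return R.from_euler("z",yaw)*R.from_matrix(np.array([[c,0,s],[0,-1,0],[s,0,-c]]))
def plan(P,Rt,claw,pose=None,step=40.,ang=.12):
    st=bot.state(); p,q=(st["tcp_pos"],R.from_quat(st["tool_rot"])) if pose is None else pose
    d=(np.asarray(P)-p)*1000; rv=(q.inv()*Rt).as_rotvec()
    n=max(1,int(np.ceil(np.linalg.norm(d)/step-1e-6)),int(np.ceil(np.linalg.norm(rv)/ang)))
    rows=[];cp=np.array(p)*1000
    for i in range(n):
        goal=p*1000+d*(i+1)/n
        a=np.round(rv/n,3); t=np.round(q.inv().apply(goal-cp),0)
        rows.append([*map(float,a),*map(int,t),claw]); cp=cp+q.apply(t); q=q*R.from_rotvec(a)
    print("n",n,"at",np.round(p,3),"to",np.round(P,3))
    for k in range(0,n,5): print([[float(f"{v:g}") for v in r] for r in rows[k:k+5]])
    return cp/1000,q
E
python3 - <<'E'
from plan import *
a=plan([.40,-.02,.33],rot(.1),1)
a=plan(fr(RK,[-.13,.058,.26]),rot(.197,np.radians(35)),1,a)
E
```

```text
n 15 at [ 0.237 -0.551  0.231] to [ 0.4  -0.02  0.33]
[[0.0, -0.0, 0.02, 24.0, -28.0, -7.0, 1.0], [0.0, -0.0, 0.02, 23.0, -29.0, -6.0, 1.0], [0.0, -0.0, 0.02, 23.0, -29.0, -7.0, 1.0], [0.0, -0.0, 0.02, 22.0, -30.0, -6.0, 1.0], [0.0, -0.0, 0.02, 22.0, -30.0, -7.0, 1.0]]
[[0.0, -0.0, 0.02, 21.0, -30.0, -6.0, 1.0], [0.0, -0.0, 0.02, 21.0, -31.0, -7.0, 1.0], [0.0, -0.0, 0.02, 19.0, -32.0, -7.0, 1.0], [0.0, -0.0, 0.02, 19.0, -31.0, -6.0, 1.0], [0.0, -0.0, 0.02, 19.0, -32.0, -7.0, 1.0]]
[[0.0, -0.0, 0.02, 18.0, -33.0, -6.0, 1.0], [0.0, -0.0, 0.02, 17.0, -33.0, -7.0, 1.0], [0.0, -0.0, 0.02, 17.0, -33.0, -7.0, 1.0], [0.0, -0.0, 0.02, 16.0, -33.0, -6.0, 1.0], [0.0, -0.0, 0.02, 15.0, -34.0, -7.0, 1.0]]
n 9 at [ 0.4  -0.02  0.33] to [0.376 0.295 0.26 ]
[[0.003, 0.068, -0.01, 1.0, -35.0, 8.0, 1.0], [0.003, 0.068, -0.01, 1.0, -35.0, 8.0, 1.0], [0.003, 0.068, -0.01, 0.0, -35.0, 8.0, 1.0], [0.003, 0.068, -0.01, 1.0, -35.0, 8.0, 1.0], [0.003, 0.068, -0.01, 0.0, -35.0, 9.0, 1.0]]
[[0.003, 0.068, -0.01, 0.0, -35.0, 8.0, 1.0], [0.003, 0.068, -0.01, 0.0, -35.0, 9.0, 1.0], [0.003, 0.068, -0.01, -1.0, -35.0, 8.0, 1.0], [0.003, 0.068, -0.01, 0.0, -35.0, 9.0, 1.0]]
```

Call:
servo_tool:
  motion:
    - [0, 0, 0.02, 24, -28, -7, 1]
    - [0, 0, 0.02, 23, -29, -6, 1]
    - [0, 0, 0.02, 23, -29, -7, 1]
    - [0, 0, 0.02, 22, -30, -6, 1]
    - [0, 0, 0.02, 22, -30, -7, 1]

```text
time_s: 2.27
tcp_pos: [0.2912, -0.3725, 0.2643]
tool_rot: [0.988, 0.152, 0.0, -0.0]
wrist_force: [1.4, 0.1, -0.2]
opening: 0.0852
grasp_force: 0.0
```

Call:
servo_tool:
  motion:
    - [0, 0, 0.02, 21, -30, -6, 1]
    - [0, 0, 0.02, 21, -31, -7, 1]
    - [0, 0, 0.02, 19, -32, -7, 1]
    - [0, 0, 0.02, 19, -31, -6, 1]
    - [0, 0, 0.02, 19, -32, -7, 1]

```text
time_s: 2.68
tcp_pos: [0.3457, -0.1959, 0.2977]
tool_rot: [0.995, 0.102, 0.0, 0.0]
wrist_force: [-0.2, -0.0, 0.1]
opening: 0.0855
grasp_force: 0.0
```

Call:
servo_tool:
  motion:
    - [0, 0, 0.02, 18, -33, -6, 1]
    - [0, 0, 0.02, 17, -33, -7, 1]
    - [0, 0, 0.02, 17, -33, -7, 1]
    - [0, 0, 0.02, 16, -33, -6, 1]
    - [0, 0, 0.02, 15, -34, -7, 1]

```text
time_s: 3.1
tcp_pos: [0.4003, -0.0182, 0.3309]
tool_rot: [0.999, 0.052, 0.001, 0.0]
wrist_force: [1.1, -1.0, -0.1]
opening: 0.0853
grasp_force: 0.0
```

Call:
servo_tool:
  motion:
    - [0.003, 0.068, -0.01, 1, -35, 8, 1]
    - [0.003, 0.068, -0.01, 1, -35, 8, 1]
    - [0.003, 0.068, -0.01, 0, -35, 8, 1]
    - [0.003, 0.068, -0.01, 1, -35, 8, 1]
    - [0.003, 0.068, -0.01, 0, -35, 9, 1]

```text
time_s: 3.52
tcp_pos: [0.3866, 0.1564, 0.2914]
tool_rot: [0.982, 0.077, 0.171, -0.017]
wrist_force: [0.0, 0.3, 0.4]
opening: 0.0852
grasp_force: 0.0
```

Call:
servo_tool:
  motion:
    - [0.003, 0.068, -0.01, 0, -35, 8, 1]
    - [0.003, 0.068, -0.01, 0, -35, 9, 1]
    - [0.003, 0.068, -0.01, -1, -35, 8, 1]
    - [0.003, 0.068, -0.01, 0, -35, 9, 1]
    - [0, 0, 0, 0, 0, 0, 1]

```text
time_s: 3.93
tcp_pos: [0.3711, 0.3017, 0.2571]
tool_rot: [0.948, 0.1, 0.3, -0.032]
wrist_force: [-0.0, -0.7, -0.9]
opening: 0.0855
grasp_force: 0.0
```

```bash
python3 - <<'E'
from plan import *
import pickle
np.set_printoptions(precision=4,suppress=True)
c=bot.camera("wrist"); pickle.dump(c,open("w1.pkl","wb"))
im=c["image"][:,:,::-1].copy(); 
# predicted tall box corners
Rr=R.from_euler("z",RK[2])*R.from_euler("y",-np.radians(35))
o=fr(RK,[-.022,.058,.0658])
C=np.array([[x,y,z] for x in(-.075,.075) for y in(-.022,.022) for z in(0,.036)])
px=proj(c,o+Rr.apply(C)); print(px)
for u in px: cv2.circle(im,(int(u[0]),int(u[1])),3,(0,0,255),1)
for y in(-.118,.118): u=proj(c,fr(RK,[-.022,y,.234]))[0]; print(u)
cv2.imwrite("pics/w1.png",im)
s=bot.state();print(s["tcp_pos"],s["time_s"],R.from_quat(s["tool_rot"]).as_matrix())
E
```

```text
[[336.2248 241.2528]
 [338.058  252.9817]
 [304.7305 240.8685]
 [303.5196 252.5541]
 [339.8117 130.9259]
 [342.2662 132.1227]
 [304.7403 130.557 ]
 [303.378  131.7129]]
[557.3451 110.8535]
[247.2842 107.6972]
[0.3723 0.299  0.2579] 3.9833 [[ 0.8014  0.2071  0.5612]
 [ 0.1712 -0.9783  0.1165]
 [ 0.5731  0.0027 -0.8194]]
```

View pics/w1.png

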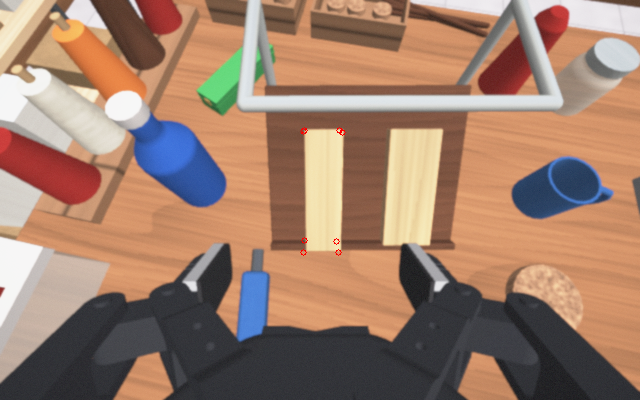

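```bash
python3 - <<'E'
from plan import *
import pickle
np.set_printoptions(precision=4,suppress=True)
c=pickle.load(open("w1.pkl","rb"))
q=np.array([[306,250],[342,251],[305,129],[343,129]])
M=np.array([[-.075,.022,.036],[-.075,-.022,.036],[.075,.022,.036],[.075,-.022,.036]])
def w(p,M): return np.array(p[:3])+(R.from_euler("z",p[3])*R.from_euler("y",-np.radians(35))).apply(M)
f=lambda p:np.r_[(proj(c,w(p,M))-q).ravel(),(p[2]-.0658)*200]
r=least_squares(f,[.482,.317,.066,.197]);print(r.x,r.fun)
g=r.x; n=R.from_euler("z",g[3]).apply([-np.sin(.611),0,np.cos(.611)])
for k in(.12,.06,.02): print(k,g[:3]+n*k)
a=plan(g[:3]+n*.07,rot(g[3],.611),1)
a=plan(g[:3]+n*.007,rot(g[3],.611),1,a)
E
```

```text
[0.4847 0.3149 0.0674 0.2169] [ 0.5681  0.5662 -0.8427 -0.6982 -0.3538  0.1995  0.5977 -0.059   0.312 ]
0.12 [0.4175 0.3001 0.1656]
0.06 [0.4511 0.3075 0.1165]
0.02 [0.4735 0.3124 0.0837]
n 4 at [0.372 0.299 0.258] to [0.445 0.306 0.125]
[[0.002, 0.0, -0.001, -4.0, 2.0, 38.0, 1.0], [0.002, 0.0, -0.001, -4.0, 2.0, 38.0, 1.0], [0.002, 0.0, -0.001, -4.0, 2.0, 37.0, 1.0], [0.002, 0.0, -0.001, -4.0, 2.0, 38.0, 1.0]]
n 2 at [0.446 0.306 0.125] to [0.481 0.314 0.073]
[[-0.001, 0.0, -0.001, 0.0, 0.0, 32.0, 1.0], [-0.001, 0.0, -0.001, 0.0, 0.0, 31.0, 1.0]]
```

Call:
servo_tool:
  motion:
    - [0.002, 0, -0.001, -4, 2, 38, 1]
    - [0.002, 0, -0.001, -4, 2, 38, 1]
    - [0.002, 0, -0.001, -4, 2, 37, 1]
    - [0.002, 0, -0.001, -4, 2, 38, 1]
    - [0, 0, 0, 0, 0, 0, 1]

```text
time_s: 4.4
tcp_pos: [0.4485, 0.297, 0.117]
tool_rot: [0.951, 0.097, 0.293, -0.028]
wrist_force: [-1.5, -1.7, -2.4]
opening: 0.0858
grasp_force: 0.0
```

```bash
python3 - <<'E'
from plan import *
c=bot.camera("wrist"); cv2.imwrite("pics/w2.png",c["image"][:,:,::-1])
st=bot.state();print(st["tcp_pos"],st["wrist_force"])
g=np.array([.4847,.3149,.0674]);n=R.from_euler("z",.217).apply([-np.sin(.611),0,np.cos(.611)])
plan(g+n*.007,rot(.217,.611),1)
E
```

```text
[0.44882012 0.29779623 0.12100461] [-0.5777523  -1.01991989 -0.3446657 ]
n 2 at [0.449 0.298 0.121] to [0.481 0.314 0.073]
[[0.006, 0.005, -0.006, 1.0, -5.0, 30.0, 1.0], [0.006, 0.005, -0.006, 0.0, -4.0, 29.0, 1.0]]
```

View pics/w2.png

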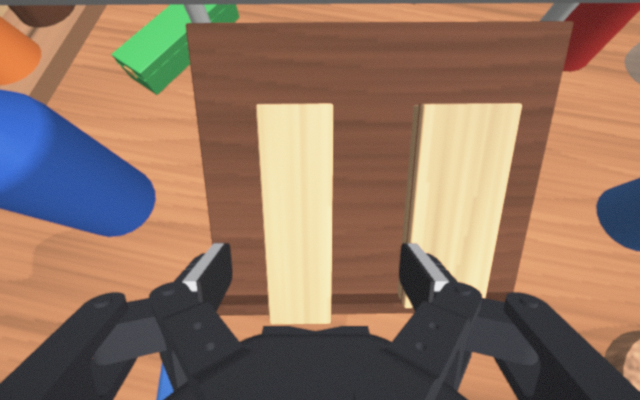

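Call:
servo_tool:
  motion:
    - [0.006, 0.005, -0.006, 1, -5, 18, 1]
    - [0.006, 0.005, -0.006, 0, -4, 18, 1]
    - [0, 0, 0, 0, 0, 12, 1]
    - [0, 0, 0, 0, 0, 10, 1]
    - [0, 0, 0, 0, 0, 0, 1]

```text
time_s: 4.87
tcp_pos: [0.4832, 0.318, 0.0827]
tool_rot: [0.946, 0.104, 0.305, -0.037]
wrist_force: [-0.5, -0.2, -0.9]
opening: 0.0858
grasp_force: 0.0
```

```bash
python3 - <<'E'
from plan import *
c=bot.camera("wrist"); cv2.imwrite("pics/w3.png",c["image"][:,:,::-1])
st=bot.state();print(st["tcp_pos"],st["wrist_force"])
g=np.array([.4847,.3149,.0674]);n=R.from_euler("z",.217).apply([-np.sin(.611),0,np.cos(.611)])
plan(g+n*.007,rot(.217,.611),1)
E
```

```text
[0.48295769 0.31815682 0.08316856] [0.11874272 0.21587623 0.85032768]
n 1 at [0.483 0.318 0.083] to [0.481 0.314 0.073]
[[-0.007, -0.013, -0.0, -8.0, 4.0, 6.0, 1.0]]
```

View pics/w3.png

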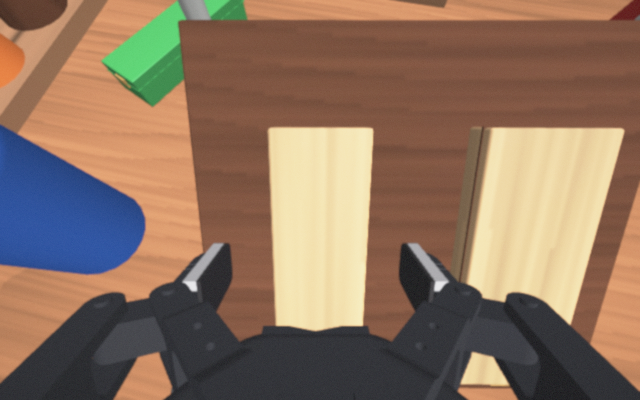

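Call:
servo_tool:
  motion:
    - [-0.007, -0.01, 0, -4, 1, 3, 1]
    - [0, 0, 0, -4, 1, 3, 1]
    - [0, 0, 0, 0, 0, 0, 1]
    - [0, 0, 0, 0, 0, 0, 0.8]
    - [0, 0, 0, 0, 0, 0, 0.7]

```text
time_s: 5.33
tcp_pos: [0.479, 0.3161, 0.0718]
tool_rot: [0.948, 0.104, 0.3, -0.033]
wrist_force: [-0.4, -0.2, -0.5]
opening: 0.0636
grasp_force: 0.0
```

Call:
servo_tool:
  motion:
    - [0, 0, 0, 0, 0, 0, 0.62]
    - [0, 0, 0, 0, 0, 0, 0.58]
    - [0, 0, 0, 0, 0, 0, 0.56]
    - [0, 0, 0, 0, 0, 0, 0.55]
    - [0, 0, 0, 0, 0, 0, 0.54]

```text
time_s: 5.75
tcp_pos: [0.4791, 0.316, 0.0715]
tool_rot: [0.948, 0.104, 0.3, -0.033]
wrist_force: [0.1, 0.4, 0.8]
opening: 0.046
grasp_force: 0.0
```

Call:
servo_tool:
  motion:
    - [0, 0, 0, 0, 0, 0, 0.53]
    - [0, 0, 0, 0, 0, 0, 0.52]
    - [0, 0, 0, 0, 0, 0, 0.51]
    - [0, 0, 0, 0, 0, 0, 0.51]

```text
time_s: 6.08
tcp_pos: [0.4791, 0.3157, 0.0714]
tool_rot: [0.948, 0.104, 0.3, -0.033]
wrist_force: [-2.5, -2.6, 2.9]
opening: 0.0439
grasp_force: 13.6
```

Call:
servo_tool:
  motion:
    - [0, 0, 0, 0, 0, 0, 0.505]
    - [0, 0, 0, 0, 0, -4, 0.505]
    - [0, 0, 0, 0, 0, -12, 0.505]
    - [0, 0, 0, 0, 0, -20, 0.505]
    - [0, 0, 0, 0, 0, -24, 0.505]

```text
time_s: 6.5
tcp_pos: [0.444, 0.3076, 0.1192]
tool_rot: [0.948, 0.104, 0.298, -0.032]
wrist_force: [0.6, -0.2, -1.2]
opening: 0.0435
grasp_force: 26.7
```

Call:
servo_tool:
  motion:
    - [0, 0, 0, 0, 0, -25, 0.505]
    - [0, 0, 0, 0, 0, -25, 0.505]
    - [0, 0, 0, 0, 0, -25, 0.505]
    - [0, 0, 0, 0, 0, -25, 0.505]
    - [0, 0, 0, 0, 0, -20, 0.505]

```text
time_s: 6.92
tcp_pos: [0.3769, 0.2935, 0.2202]
tool_rot: [0.948, 0.104, 0.3, -0.034]
wrist_force: [-0.0, 0.5, -0.6]
opening: 0.0434
grasp_force: 26.8
```

```bash
python3 - <<'E'
from plan import *
st=bot.state();print(st)
c=bot.camera("wrist"); cv2.imwrite("pics/w4.png",c["image"][:,:,::-1])
a=plan([.40,.0,.31],rot(.02),.505,step=32)
a=plan(fr(PR,[-.05-.0,0,.16]),rot(PR[2]),.505,a,step=30)
E
```

```text
{'time_s': 6.9167, 'joint_positions': array([ 0.7923338 , -0.7658244 ,  2.34382642, -0.36480913,  1.05880762,
        2.24190323]), 'joint_velocities': array([ 0.24160194, -0.54704967, -0.04971472, -0.00109839,  0.635931  ,
        0.01497462]), 'joint_efforts': array([ -1.52595945, -14.58556026, -53.31338167,  -2.27301635,
        -4.27860215,  -0.09302988]), 'tcp_pos': array([0.37694184, 0.29353942, 0.22019139]), 'tool_rot': array([ 0.9476846 ,  0.104161  ,  0.29985423, -0.03364254]), 'wrist_force': array([-0.03429045,  0.54753556, -0.59918057]), 'torque': array([-0.07297378,  0.31767006,  0.01387438]), 'grasp_force': 26.785636246204376, 'opening': 0.043350257533871}
n 10 at [0.377 0.294 0.224] to [0.4  0.   0.31]
[[-0.007, -0.061, 0.019, 2.0, 29.0, -10.0, 0.505], [-0.007, -0.061, 0.019, 1.0, 29.0, -9.0, 0.505], [-0.007, -0.061, 0.019, 2.0, 30.0, -9.0, 0.505], [-0.007, -0.061, 0.019, 1.0, 29.0, -9.0, 0.505], [-0.007, -0.061, 0.019, 2.0, 29.0, -9.0, 0.505]]
[[-0.007, -0.061, 0.019, 2.0, 30.0, -9.0, 0.505], [-0.007, -0.061, 0.019, 1.0, 29.0, -9.0, 0.505], [-0.007, -0.061, 0.019, 2.0, 30.0, -9.0, 0.505], [-0.007, -0.061, 0.019, 1.0, 29.0, -9.0, 0.505], [-0.007, -0.061, 0.019, 2.0, 30.0, -8.0, 0.505]]
n 10 at [ 0.4  -0.    0.31] to [ 0.455 -0.239  0.16 ]
[[0.0, -0.0, -0.002, 5.0, 24.0, 15.0, 0.505], [0.0, -0.0, -0.002, 5.0, 24.0, 15.0, 0.505], [0.0, -0.0, -0.002, 5.0, 24.0, 15.0, 0.505], [0.0, -0.0, -0.002, 5.0, 24.0, 15.0, 0.505], [0.0, -0.0, -0.002, 4.0, 24.0, 16.0, 0.505]]
[[0.0, -0.0, -0.002, 5.0, 24.0, 15.0, 0.505], [0.0, -0.0, -0.002, 5.0, 23.0, 15.0, 0.505], [0.0, -0.0, -0.002, 4.0, 24.0, 15.0, 0.505], [0.0, -0.0, -0.002, 5.0, 24.0, 15.0, 0.505], [0.0, -0.0, -0.002, 4.0, 24.0, 15.0, 0.505]]
```

View pics/w4.png

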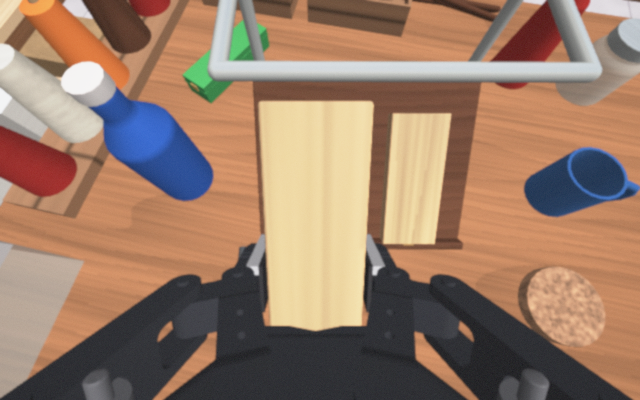

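Call:
servo_tool:
  motion:
    - [-0.007, -0.061, 0.019, 2, 29, -10, 0.505]
    - [-0.007, -0.061, 0.019, 1, 29, -9, 0.505]
    - [-0.007, -0.061, 0.019, 2, 30, -9, 0.505]
    - [-0.007, -0.061, 0.019, 1, 29, -9, 0.505]
    - [-0.007, -0.061, 0.019, 2, 29, -9, 0.505]

```text
time_s: 7.38
tcp_pos: [0.3893, 0.1461, 0.2624]
tool_rot: [0.987, 0.058, 0.151, -0.015]
wrist_force: [1.8, -0.4, -1.1]
opening: 0.0436
grasp_force: 26.8
```

Call:
servo_tool:
  motion:
    - [-0.007, -0.061, 0.019, 2, 30, -9, 0.505]
    - [-0.007, -0.061, 0.019, 1, 29, -9, 0.505]
    - [-0.007, -0.061, 0.019, 2, 30, -9, 0.505]
    - [-0.007, -0.061, 0.019, 1, 29, -9, 0.505]
    - [-0.007, -0.061, 0.019, 2, 30, -8, 0.505]

```text
time_s: 7.8
tcp_pos: [0.4011, -0.0025, 0.3061]
tool_rot: [1.0, 0.009, -0.0, 0.004]
wrist_force: [0.4, 1.6, -0.4]
opening: 0.044
grasp_force: 26.8
```

```bash
python3 - <<'E'
from plan import *
np.set_printoptions(precision=4,suppress=True)
st=bot.state();print(st["time_s"],st["tcp_pos"],st["grasp_force"],st["joint_positions"],R.from_quat(st["tool_rot"]).as_matrix()[:,2])
c=bot.camera("wrist"); cv2.imwrite("pics/w5.png",c["image"][:,:,::-1])
T=R.from_quat(st["tool_rot"])
# lid corners seen in w4-type view: intersect with tool-plane z=-0.0295
for uv in([260,101],[373,101],[272,325],[365,325]):
    o,d=ray(c,uv); o=T.inv().apply(o-st["tcp_pos"]); d=T.inv().apply(d); print(o+d*((-.0295-o[2])/d[2]))
a=plan(fr(PR,[-.065,0,.19]),rot(PR[2]),.505,step=30)
E
```

```text
7.8 [ 0.4011 -0.0025  0.3061] 26.763536632061005 [-0.1264 -0.4439  1.8689 -0.0085  1.716   1.4247] [-0.0004 -0.0085 -1.    ]
[ 0.0763 -0.021  -0.0295]
[ 0.0763  0.0222 -0.0295]
[-0.0254 -0.0207 -0.0295]
[-0.0254  0.0239 -0.0295]
n 9 at [ 0.402 -0.007  0.306] to [ 0.44 -0.24  0.19]
[[0.001, 0.001, -0.003, 4.0, 26.0, 13.0, 0.505], [0.001, 0.001, -0.003, 4.0, 26.0, 13.0, 0.505], [0.001, 0.001, -0.003, 3.0, 25.0, 14.0, 0.505], [0.001, 0.001, -0.003, 4.0, 26.0, 13.0, 0.505], [0.001, 0.001, -0.003, 4.0, 26.0, 13.0, 0.505]]
[[0.001, 0.001, -0.003, 3.0, 26.0, 13.0, 0.505], [0.001, 0.001, -0.003, 3.0, 26.0, 13.0, 0.505], [0.001, 0.001, -0.003, 4.0, 26.0, 13.0, 0.505], [0.001, 0.001, -0.003, 3.0, 26.0, 13.0, 0.505]]
```

Call:
servo_tool:
  motion:
    - [0.001, 0.001, -0.003, 4, 26, 13, 0.505]
    - [0.001, 0.001, -0.003, 4, 26, 13, 0.505]
    - [0.001, 0.001, -0.003, 3, 25, 14, 0.505]
    - [0.001, 0.001, -0.003, 4, 26, 13, 0.505]
    - [0.001, 0.001, -0.003, 4, 26, 13, 0.505]

```text
time_s: 8.27
tcp_pos: [0.4235, -0.1309, 0.2393]
tool_rot: [1.0, 0.018, 0.003, 0.002]
wrist_force: [-0.2, 0.9, -1.4]
opening: 0.0437
grasp_force: 26.8
```

Call:
servo_tool:
  motion:
    - [0.001, 0.001, -0.003, 3, 26, 13, 0.505]
    - [0.001, 0.001, -0.003, 3, 26, 13, 0.505]
    - [0.001, 0.001, -0.003, 4, 26, 13, 0.505]
    - [0.001, 0.001, -0.003, 3, 26, 13, 0.505]
    - [0, 0, 0, 0, 0, 0, 0.505]

```text
time_s: 8.68
tcp_pos: [0.4397, -0.2361, 0.1851]
tool_rot: [1.0, 0.022, 0.003, -0.001]
wrist_force: [0.4, 0.5, -1.8]
opening: 0.0436
grasp_force: 26.8
```

```bash
python3 - <<'E'
from plan import *
import pickle
np.set_printoptions(precision=4,suppress=True)
c=bot.camera("wrist");im=c["image"][:,:,::-1].copy(); pickle.dump((c,bot.state()),open("w6.pkl","wb"))
st=bot.state();print(st["time_s"],st["tcp_pos"],st["grasp_force"],R.from_quat(st["tool_rot"]).as_matrix()[:,2])
for m in([.03,.045,.114],[.03,-.045,.114],[.052,0,.162],[.125,.075,.02],[.125,-.075,.02],[-.125,.075,.02],[-.125,-.075,.02],[-.08,.027,.027],[-.08,-.027,.027]):
    u=proj(c,fr(PR,m))[0]; print(m,u); cv2.circle(im,(int(u[0]),int(u[1])),3,(0,0,255),1)
cv2.imwrite("pics/w6.png",im)
E
```

```text
8.7333 [ 0.4399 -0.2344  0.1863] 26.807135045528412 [ 0.007   0.0022 -1.    ]
[0.03, 0.045, 0.114] [257.2497  82.3661]
[0.03, -0.045, 0.114] [383.9629  82.7413]
[0.052, 0, 0.162] [322.5377  25.5275]
[0.125, 0.075, 0.02] [240.1635 -12.5087]
[0.125, -0.075, 0.02] [399.173 -12.056]
[-0.125, 0.075, 0.02] [254.4362 234.1925]
[-0.125, -0.075, 0.02] [381.8709 234.5932]
[-0.08, 0.027, 0.027] [294.1362 199.0591]
[-0.08, -0.027, 0.027] [342.7397 199.2098]
```

View pics/w6.png

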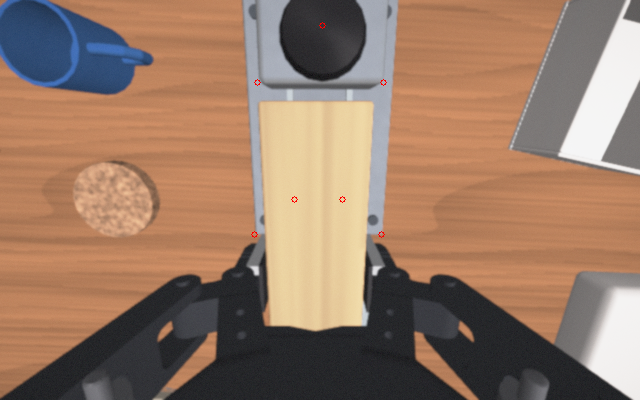

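```bash
python3 - <<'E'
from plan import *
import pickle
np.set_printoptions(precision=4,suppress=True)
c,st=pickle.load(open("w6.pkl","rb")); im=c["image"].astype(float)
sat=im.max(2)-im.min(2)
T=R.from_quat(st["tool_rot"]);p=st["tcp_pos"]
for r in(110,150,190,215):
    s=sat[r-1:r+2].mean(0); d=np.diff(s)
    l=230+np.argmin(d[230:262])+.5; rr=376+np.argmax(d[376:402])+.5
    L,Q=onz(c,[l,r],.02),onz(c,[rr,r],.02)
    m=T.inv().apply((L+Q)/2-p); print(r,l,rr,"width",np.linalg.norm(L-Q),"mid tool",m,"world",(L+Q)/2)
b=im[93:97].mean((0,2)); print("rail",[ (i,int(b[i])) for i in list(range(283,297))+list(range(342,357))])
col=im[60:100,300:340].mean((1,2)); print("col",np.round(col).astype(int))
m=im.mean(2); dk=(m<60)&(np.arange(400)[:,None]<100); ys,xs=np.nonzero(dk[:, 270:375]); print("plunger",xs.min()+270,xs.max()+270,ys.max())
for r in range(0,80,8):
    x=np.nonzero(dk[r,270:375])[0]; print(r,x.min()+270,x.max()+270,end=";")
E
```

```text
110 247.5 390.5 width 0.1496240491026996 mid tool [0.0786 0.0059 0.1668] world [ 0.5198 -0.2365  0.02  ]
150 250.5 387.5 width 0.14865513069736427 mid tool [0.0371 0.0061 0.1665] world [ 0.4784 -0.2384  0.02  ]
190 252.5 384.5 width 0.1487391132821622 mid tool [-0.0075  0.0056  0.1662] world [ 0.4338 -0.24    0.02  ]
215 254.5 383.5 width 0.14893825222840032 mid tool [-0.0372  0.0063  0.166 ] world [ 0.4042 -0.242   0.02  ]
rail [(283, 172), (284, 173), (285, 174), (286, 185), (287, 202), (288, 209), (289, 211), (290, 211), (291, 208), (292, 195), (293, 176), (294, 171), (295, 170), (296, 171), (342, 169), (343, 169), (344, 166), (345, 159), (346, 171), (347, 202), (348, 211), (349, 211), (350, 210), (351, 206), (352, 194), (353, 178), (354, 174), (355, 174), (356, 174)]
col [ 47  47  47  47  47  46  45  46  44  43  43  39  38  34  35  39  45  54
  69  93 119 137 137 123 103  90  86  89 109 141 165 170 170 170 170 169
 169 169 170 168]
plunger 280 364 80
0 291 354;8 286 359;16 283 362;24 281 364;32 280 364;40 281 364;48 283 362;56 286 359;64 291 353;72 299 345;
```

Call:
servo_tool:
  motion:
    - [0, 0.003, 0, 5, 3, 15, 0.505]
    - [0, 0.003, 0, 5, 3, 30, 0.505]
    - [0, 0, 0, 1, 0, 35, 0.505]
    - [0, 0, 0, 0, 0, 30, 0.505]
    - [0, 0, 0, 0, 0, 20, 0.505]

```text
time_s: 9.15
tcp_pos: [0.453, -0.2369, 0.0561]
tool_rot: [1.0, 0.024, 0.007, -0.001]
wrist_force: [-0.5, 0.2, -1.9]
opening: 0.0437
grasp_force: 26.9
```

Call:
servo_tool:
  motion:
    - [0, 0, 0, 0, 0, 8, 0.505]
    - [0, 0, 0, 0, 0, 4, 0.505]
    - [0, 0, 0, 0, 0, 0, 0.505]

```text
time_s: 9.4
tcp_pos: [0.4546, -0.2384, 0.0473]
tool_rot: [1.0, 0.024, 0.008, -0.0]
wrist_force: [-0.3, -0.3, -0.4]
opening: 0.0436
grasp_force: 26.9
```

```bash
python3 - <<'E'
from plan import *
import pickle
np.set_printoptions(precision=4,suppress=True)
c=bot.camera("wrist"); st=bot.state(); pickle.dump((c,st),open("w7.pkl","wb")); im=c["image"].astype(float)
cv2.imwrite("pics/w7.png",c["image"][:,:,::-1])
print(st["time_s"],st["tcp_pos"],st["wrist_force"],st["grasp_force"],R.from_quat(st["tool_rot"]).as_matrix()[:,2],R.from_quat(st["tool_rot"]).as_matrix()[:,0])
sat=im.max(2)-im.min(2);T=R.from_quat(st["tool_rot"]);p=st["tcp_pos"]
for r in(120,150,190):
    s=sat[r-1:r+2].mean(0); d=np.diff(s)
    l=150+np.argmin(d[150:255])+.5; rr=378+np.argmax(d[378:480])+.5
    L,Q=onz(c,[l,r],.02),onz(c,[rr,r],.02)
    print(r,l,rr,"width",np.linalg.norm(L-Q),"mid tool",T.inv().apply((L+Q)/2-p))
E
```

```text
9.45 [ 0.4552 -0.239   0.0484] [ 1.0894  0.1229 -0.6574] 26.85760349035263 [ 0.0176 -0.0004 -0.9998] [0.9987 0.0472 0.0176]
120 191.5 443.5 width 0.14785631183935613 mid tool [0.0685 0.0008 0.0296]
150 194.5 439.5 width 0.14759963548669042 mid tool [0.0511 0.0006 0.0293]
190 198.5 435.5 width 0.14806819288272438 mid tool [0.0263 0.0006 0.0288]
```

Call:
servo_tool:
  motion:
    - [0, -0.009, 0, 0, 0, 6, 0.505]
    - [0, -0.009, 0, 0, 0, 6, 0.505]
    - [0, 0, 0, 0, 0, 4, 0.505]
    - [0, 0, 0, 0, 0, 2, 0.505]
    - [0, 0, 0, 0, 0, 0, 0.505]

```text
time_s: 9.87
tcp_pos: [0.4541, -0.2386, 0.0285]
tool_rot: [1.0, 0.023, -0.001, -0.0]
wrist_force: [-0.1, 0.2, -1.8]
opening: 0.0438
grasp_force: 26.9
```

Call:
servo_tool:
  motion:
    - [0, 0, 0, 0, 0, 1, 0.505]
    - [0, 0, 0, 0, 0, 1, 0.505]
    - [0, 0, 0, 0, 0, 0, 0.505]

```text
time_s: 10.12
tcp_pos: [0.4545, -0.239, 0.0271]
tool_rot: [1.0, 0.023, -0.001, 0.0]
wrist_force: [0.2, 0.6, -2.3]
opening: 0.0435
grasp_force: 26.9
```

Call:
servo_tool:
  motion:
    - [0, 0, 0, 0, 0, 1, 0.505]
    - [0, 0, 0, 0, 0, 0, 0.505]
    - [0, 0, 0, 0, 0, 0, 0.505]

```text
time_s: 10.37
tcp_pos: [0.4547, -0.2391, 0.0264]
tool_rot: [1.0, 0.023, -0.001, 0.0]
wrist_force: [-0.5, 0.7, 1.1]
opening: 0.0438
grasp_force: 27.2
```

Call:
servo_tool:
  motion:
    - [0, 0, 0, 0, 0, 1, 0.505]
    - [0, 0, 0, 0, 0, 0, 0.505]
    - [0, 0, 0, 0, 0, 0, 0.505]

```text
time_s: 10.62
tcp_pos: [0.455, -0.2391, 0.0256]
tool_rot: [1.0, 0.023, -0.0, 0.0]
wrist_force: [2.4, -0.0, 4.2]
opening: 0.0435
grasp_force: 27.5
```

Call:
servo_tool:
  motion:
    - [0, 0, 0, 0, 0, -1, 0.51]
    - [0, 0, 0, 0, 0, 0, 0.53]
    - [0, 0, 0, 0, 0, 0, 0.57]
    - [0, 0, 0, 0, 0, 0, 0.62]
    - [0, 0, 0, 0, 0, 0, 0.65]

```text
time_s: 11.03
tcp_pos: [0.4543, -0.2388, 0.0259]
tool_rot: [1.0, 0.023, -0.001, 0.0]
wrist_force: [0.5, 0.2, 0.0]
opening: 0.0559
grasp_force: 0.0
```

Call:
servo_tool:
  motion:
    - [0, 0, 0, 0, 0, -5, 0.65]
    - [0, 0, 0, 0, 0, -10, 0.65]
    - [0, 0, 0, 0, 0, -25, 0.65]
    - [0, 0, 0, 0, 0, -30, 0.65]
    - [0, 0, 0, 0, 0, 0, 0.4]

```text
time_s: 11.45
tcp_pos: [0.4581, -0.2412, 0.1034]
tool_rot: [1.0, 0.023, 0.003, 0.003]
wrist_force: [0.7, -0.6, 0.8]
opening: 0.0447
grasp_force: 0.0
```

```bash
python3 - <<'E'
from plan import *
import pickle
np.set_printoptions(precision=4,suppress=True)
c=bot.camera("wrist"); st=bot.state(); pickle.dump((c,st),open("w8.pkl","wb"))
cv2.imwrite("pics/w8.png",c["image"][:,:,::-1])
print(st["time_s"],st["tcp_pos"],st["wrist_force"],st["opening"])
h=cv2.cvtColor(c["image"],cv2.COLOR_RGB2HSV); hue=c["image"][150,316];print(hue,h[150,316])
T=R.from_quat(st["tool_rot"]);p=st["tcp_pos"]
im=c["image"].astype(int)
m=(abs(im-hue).sum(2)<60).astype(np.uint8); n,l,s,_=cv2.connectedComponentsWithStats(m); k=l[150,316]; print(s[k])
q=(l==k)
for r in range(s[k][1],s[k][1]+s[k][3],25):
    x=np.nonzero(q[r])[0]; a,b=onz(c,[x.min(),r],.056),onz(c,[x.max()+1,r],.056); print(r,x.min(),x.max(),a,b,T.inv().apply((a+b)/2-p))
E
```

```text
11.5 [ 0.4575 -0.2407  0.1011] [ 0.9604 -1.2325  0.2648] 0.03741912865472825
[234 209 160] [ 20  81 234]
[  279   115    66   197 11969]
115 280 342 [ 0.5295 -0.2153  0.056 ] [ 0.5314 -0.2562  0.056 ] [ 0.073  -0.0018  0.0455]
140 280 344 [ 0.5136 -0.2155  0.056 ] [ 0.5156 -0.2587  0.056 ] [ 0.057  -0.0012  0.0454]
165 280 343 [ 0.4969 -0.2158  0.056 ] [ 0.4989 -0.2593  0.056 ] [ 0.0403 -0.0016  0.0453]
190 281 342 [ 0.4794 -0.2167  0.056 ] [ 0.4814 -0.2598  0.056 ] [ 0.0228 -0.0016  0.0453]
215 282 342 [ 0.4611 -0.2177  0.056 ] [ 0.463  -0.2612  0.056 ] [ 0.0044 -0.0013  0.0452]
240 283 341 [ 0.4418 -0.2187  0.056 ] [ 0.4437 -0.2618  0.056 ] [-0.0149 -0.0014  0.0451]
265 283 340 [ 0.4216 -0.219   0.056 ] [ 0.4234 -0.2625  0.056 ] [-0.0351 -0.0018  0.045 ]
290 285 339 [ 0.4002 -0.2209  0.056 ] [ 0.402  -0.2633  0.056 ] [-0.0565 -0.0015  0.0449]
```

Call:
servo_tool:
  motion:
    - [0, 0, 0, -20, -1, 0, 0.2]
    - [0, 0, 0, -35, 0, 0, 0]
    - [0, 0, 0, -35, 0, 0, 0]
    - [0, 0, 0, -18, 0, 0, 0]
    - [0, 0, 0, 0, 0, 0, 0]

```text
time_s: 11.92
tcp_pos: [0.3435, -0.2425, 0.0955]
tool_rot: [1.0, 0.023, -0.002, -0.0]
wrist_force: [-0.1, -0.6, -0.4]
opening: -0.0001
grasp_force: 0.0
```

```bash
python3 - <<'E'
from plan import *
import pickle
np.set_printoptions(precision=4,suppress=True)
c=bot.camera("wrist"); st=bot.state(); pickle.dump((c,st),open("w9.pkl","wb"))
cv2.imwrite("pics/w9.png",c["image"][:,:,::-1])
print(st["time_s"],st["tcp_pos"],st["wrist_force"],st["opening"])
T=R.from_quat(st["tool_rot"]);p=st["tcp_pos"];print(T.as_matrix())
im=c["image"].astype(int)
m=(abs(im-[234,209,160]).sum(2)<60).astype(np.uint8); n,l,s,_=cv2.connectedComponentsWithStats(m); k=1+np.argmax(s[1:,4]); print(s[k])
q=(l==k)
for r in [s[k][1]+2,s[k][1]+s[k][3]//2,s[k][1]+s[k][3]-3]:
    x=np.nonzero(q[r])[0]; a,b=onz(c,[x.min(),r],.056),onz(c,[x.max()+1,r],.056); print(r,x.min(),x.max(),a,b,T.inv().apply((a+b)/2-p))
E
```

```text
11.9667 [ 0.3453 -0.2428  0.0961] [ 1.3289 -1.0847  0.6842] -0.000182079155946321
[[ 0.999   0.0449 -0.0021]
 [ 0.0449 -0.999  -0.0003]
 [-0.0021  0.0002 -1.    ]]
[  281     0    76   169 12111]
2 281 356 [ 0.4753 -0.2174  0.056 ] [ 0.4772 -0.26    0.056 ] [0.1311 0.0017 0.0398]
84 283 354 [ 0.4324 -0.2191  0.056 ] [ 0.4343 -0.2625  0.056 ] [0.0882 0.0019 0.0399]
166 286 351 [ 0.3826 -0.2217  0.056 ] [ 0.3846 -0.2647  0.056 ] [0.0383 0.0021 0.04  ]
```

Call:
servo_tool:
  motion:
    - [0, 0, 0, 0, 2, 15, 0]
    - [0, 0, 0, 0, 0, 20, 0]
    - [0, 0, 0, 0, 0, 15, 0]
    - [0, 0, 0, 0, 0, 6, 0]
    - [0, 0, 0, 0, 0, 0, 0]

```text
time_s: 12.38
tcp_pos: [0.3462, -0.2439, 0.0388]
tool_rot: [1.0, 0.024, -0.002, -0.001]
wrist_force: [0.4, -0.5, -0.3]
opening: 0.0002
grasp_force: 0.0
```

Call:
servo_tool:
  motion:
    - [0, 0, 0, 6, 0, 0, 0]
    - [0, 0, 0, 6, 0, 0, 0]
    - [0, 0, 0, 3, 0, 0, 0]
    - [0, 0, 0, 2, 0, 0, 0]
    - [0, 0, 0, 2, 0, 0, 0]

```text
time_s: 12.8
tcp_pos: [0.3665, -0.2443, 0.041]
tool_rot: [1.0, 0.024, -0.0, 0.001]
wrist_force: [-0.2, 1.0, 0.5]
opening: -0.0001
grasp_force: 0.0
```

Call:
servo_tool:
  motion:
    - [0, 0, 0, 2, 0, 0, 0]
    - [0, 0, 0, 2, 0, 0, 0]
    - [0, 0, 0, 2, 0, 0, 0]
    - [0, 0, 0, 2, 0, 0, 0]
    - [0, 0, 0, 2, 0, 0, 0]

```text
time_s: 13.22
tcp_pos: [0.3757, -0.2436, 0.0403]
tool_rot: [1.0, 0.023, -0.001, 0.0]
wrist_force: [-1.8, -0.1, 2.0]
opening: 0.0002
grasp_force: 0.8
```

Call:
servo_tool:
  motion:
    - [0, 0, 0, 3, 0, 0, 0]
    - [0, 0, 0, 3, 0, 0, 0]
    - [0, 0, 0, 3, 0, 0, 0]
    - [0, 0, 0, 3, 0, 0, 0]
    - [0, 0, 0, 3, 0, 0, 0]

```text
time_s: 13.63
tcp_pos: [0.391, -0.2429, 0.0402]
tool_rot: [1.0, 0.023, -0.001, 0.0]
wrist_force: [-1.4, -0.2, 1.8]
opening: 0.0
grasp_force: 0.7
```

Call:
servo_tool:
  motion:
    - [0, 0, 0, 3, 0, 0, 0]
    - [0, 0, 0, 3, 0, 0, 0]
    - [0, 0, 0, 2, 0, 0, 0]
    - [0, 0, 0, 2, 0, 0, 0]
    - [0, 0, 0, 2, 0, 0, 0]

```text
time_s: 14.05
tcp_pos: [0.4027, -0.2423, 0.0402]
tool_rot: [1.0, 0.023, -0.001, 0.0]
wrist_force: [-1.8, 0.0, 1.2]
opening: 0.0004
grasp_force: 0.7
```

Call:
servo_tool:
  motion:
    - [0, 0, 0, 1, 0, 0, 0]
    - [0, 0, 0, 1, 0, 0, 0]
    - [0, 0, 0, 1, 0, 0, 0]
    - [0, 0, 0, 1, 0, 0, 0]

```text
time_s: 14.38
tcp_pos: [0.4067, -0.2422, 0.0402]
tool_rot: [1.0, 0.023, -0.001, 0.0]
wrist_force: [-1.6, -0.1, 1.1]
opening: -0.0002
grasp_force: 0.7
```

Call:
servo_tool:
  motion:
    - [0, 0, 0, 1, 0, 0, 0]
    - [0, 0, 0, 1, 0, 0, 0]
    - [0, 0, 0, 1, 0, 0, 0]
    - [0, 0, 0, 1, 0, 0, 0]

```text
time_s: 14.72
tcp_pos: [0.4107, -0.2419, 0.0402]
tool_rot: [1.0, 0.023, -0.001, 0.0]
wrist_force: [-1.2, 0.0, 1.7]
opening: -0.0
grasp_force: 0.7
```

Call:
servo_tool:
  motion:
    - [0, 0, 0, 1, 0, 0, 0]
    - [0, 0, 0, 1, 0, 0, 0]
    - [0, 0, 0, 1, 0, 0, 0]

```text
time_s: 14.97
tcp_pos: [0.4137, -0.2418, 0.0402]
tool_rot: [1.0, 0.023, -0.001, 0.0]
wrist_force: [-1.5, -0.4, 1.3]
opening: 0.0001
grasp_force: 0.8
```

Call:
servo_tool:
  motion:
    - [0, 0, 0, 1, 0, 0, 0]
    - [0, 0, 0, 1, 0, 0, 0]

```text
time_s: 15.13
tcp_pos: [0.4157, -0.2417, 0.0402]
tool_rot: [1.0, 0.023, -0.001, 0.0]
wrist_force: [-1.7, 0.4, 1.2]
opening: -0.0003
grasp_force: 0.8
```

Call:
servo_tool:
  motion:
    - [0, 0, 0, 1, 0, 0, 0]
    - [0, 0, 0, 0, 0, 0, 0]

```text
time_s: 15.3
tcp_pos: [0.4169, -0.2416, 0.0402]
tool_rot: [1.0, 0.023, -0.001, 0.0]
wrist_force: [0.0, -0.3, 0.3]
opening: -0.0001
grasp_force: 0.0
```

Call:
servo_tool:
  motion:
    - [0, 0, 0, 1, 0, 0, 0]
    - [0, 0, 0, 0, 0, 0, 0]

```text
time_s: 15.47
tcp_pos: [0.4171, -0.2416, 0.0401]
tool_rot: [1.0, 0.023, -0.002, 0.0]
wrist_force: [-5.3, -1.7, 4.1]
opening: -0.0001
grasp_force: 2.5
```

Call:
servo_tool:
  motion:
    - [0, 0, 0, -3, 0, 0, 0]
    - [0, 0, 0, -15, 0, 0, 0]
    - [0, 0, 0, -10, 0, -25, 0]
    - [0, 0, 0, 0, 0, -40, 0]
    - [0, 0, 0, 0, 0, -40, 0]

```text
time_s: 15.88
tcp_pos: [0.3881, -0.2418, 0.1448]
tool_rot: [1.0, 0.023, -0.002, -0.001]
wrist_force: [1.4, -0.8, 0.2]
opening: -0.0001
grasp_force: 0.0
```

Call:
servo_tool:
  motion:
    - [0, 0, 0, 20, 0, -40, 0]
    - [0, 0, 0, 20, 0, -10, 0]
    - [0, 0, 0, 10, 0, 0, 0]
    - [0, 0, 0, 0, 0, 0, 0]
    - [0, 0, 0, 0, 0, 0, 0]

```text
time_s: 16.3
tcp_pos: [0.4377, -0.2399, 0.1906]
tool_rot: [1.0, 0.024, -0.002, -0.001]
wrist_force: [0.3, 0.6, 0.4]
opening: 0.0002
grasp_force: 0.0
```

```bash
python3 - <<'E'
from plan import *
import pickle
np.set_printoptions(precision=4,suppress=True)
c=bot.camera("wrist"); st=bot.state(); pickle.dump((c,st),open("w10.pkl","wb"))
cv2.imwrite("pics/w10.png",c["image"][:,:,::-1])
print(st["time_s"],st["tcp_pos"],st["opening"])
w6=pickle.load(open("w6.pkl","rb"))[0]; print("plunger w6",onz(w6,[322.2,32.5],.162))
T=R.from_quat(st["tool_rot"]);p=st["tcp_pos"]
for k in("plunger_top","box_home","tall_box"):
    r=bot.pinpoint(c,k)[:1]
    if r:
        z={"plunger_top":.162}.get(k,.02); a=onz(c,r[0]["at"],z); print(k,r[0]["conf"],r[0]["at"],a,T.inv().apply(a-p))
E
```

```text
16.35 [ 0.4371 -0.2398  0.1901] -0.00032359058494907595
plunger w6 [ 0.5537 -0.2349  0.162 ]
plunger_top 0.58 [316.6, 26.9] [ 0.5551 -0.2352  0.162 ] [0.1182 0.001  0.0275]
box_home 0.16 [123.9, 189.2] [ 0.4189 -0.0208  0.02  ] [-0.0069 -0.2193  0.1706]
tall_box 0.88 [318.7, 121.5] [ 0.5044 -0.2404  0.02  ] [0.068  0.0041 0.1698]
```

View pics/w10.png

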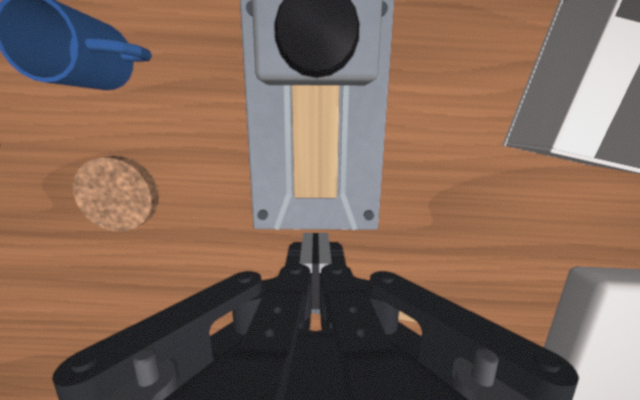

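Call:
servo_tool:
  motion:
    - [0, 0, 0, 25, 1, -8, 0]
    - [0, 0, 0, 38, 0, 0, 0]
    - [0, 0, 0, 35, 0, 0, 0]
    - [0, 0, 0, 20, 0, 0, 0]
    - [0, 0, 0, 0, 0, 0, 0]

```text
time_s: 16.92
tcp_pos: [0.5586, -0.2354, 0.1988]
tool_rot: [1.0, 0.024, -0.001, -0.0]
wrist_force: [-0.4, -0.1, -0.4]
opening: 0.0001
grasp_force: 0.0
```

Call:
servo_tool:
  motion:
    - [0, 0, 0, 0, 0, 12, 0]
    - [0, 0, 0, 0, 0, 10, 0]
    - [0, 0, 0, 0, 0, 6, 0]
    - [0, 0, 0, 0, 0, 3, 0]
    - [0, 0, 0, 0, 0, 0, 0]

```text
time_s: 17.33
tcp_pos: [0.5548, -0.2359, 0.1676]
tool_rot: [1.0, 0.023, -0.002, -0.0]
wrist_force: [0.5, 0.5, 0.5]
opening: -0.0001
grasp_force: 0.0
```

Call:
servo_tool:
  motion:
    - [0, 0, 0, 0, 0, 3, 0]
    - [0, 0, 0, 0, 0, 3, 0]
    - [0, 0, 0, 0, 0, 3, 0]
    - [0, 0, 0, 0, 0, 3, 0]
    - [0, 0, 0, 0, 0, 2, 0]

```text
time_s: 17.75
tcp_pos: [0.5566, -0.2364, 0.1559]
tool_rot: [1.0, 0.023, -0.001, 0.001]
wrist_force: [-2.8, 0.5, 6.9]
opening: 0.0
grasp_force: 3.3
```

Call:
servo_tool:
  motion:
    - [0, 0, 0, 0, 0, 2, 0]
    - [0, 0, 0, 0, 0, 2, 0]
    - [0, 0, 0, 0, 0, 2, 0]
    - [0, 0, 0, 0, 0, 0, 0]

```text
time_s: 18.08
tcp_pos: [0.5566, -0.2364, 0.1502]
tool_rot: [1.0, 0.023, -0.0, 0.001]
wrist_force: [-4.6, 1.1, 8.5]
opening: -0.0002
grasp_force: 4.3
```

Call:
servo_tool:
  motion:
    - [0, 0, 0, 0, 0, 2, 0]
    - [0, 0, 0, 0, 0, 1, 0]
    - [0, 0, 0, 0, 0, 1, 0]
    - [0, 0, 0, 0, 0, 0, 0]

```text
time_s: 18.42
tcp_pos: [0.5566, -0.2364, 0.1466]
tool_rot: [1.0, 0.023, -0.0, 0.001]
wrist_force: [-4.3, 1.0, 9.5]
opening: -0.0001
grasp_force: 5.1
```

Call:
servo_tool:
  motion:
    - [0, 0, 0, 0, 0, 1, 0]
    - [0, 0, 0, 0, 0, 1, 0]
    - [0, 0, 0, 0, 0, 0, 0]

```text
time_s: 18.67
tcp_pos: [0.5567, -0.2365, 0.146]
tool_rot: [1.0, 0.023, -0.0, 0.001]
wrist_force: [-8.1, 3.1, 17.6]
opening: -0.0006
grasp_force: 8.8
```

Call:
servo_tool:
  motion:
    - [0, 0, 0, 0, 0, 1, 0]
    - [0, 0, 0, 0, 0, 0, 0]
    - [0, 0, 0, 0, 0, 0, 0]

```text
time_s: 18.92
tcp_pos: [0.5567, -0.2365, 0.146]
tool_rot: [1.0, 0.023, -0.0, 0.001]
wrist_force: [-12.0, 5.3, 24.8]
opening: 0.0002
grasp_force: 11.7
```

Call:
servo_tool:
  motion:
    - [0, 0, 0, 0, 0, -4, 0]
    - [0, 0, 0, 0, 0, -8, 0]
    - [0, 0, 0, 0, 0, -12, 0]
    - [0, 0, 0, 0, 0, -25, 0]
    - [0, 0, 0, 0, 0, -35, 0]

```text
time_s: 19.33
tcp_pos: [0.5546, -0.235, 0.2237]
tool_rot: [1.0, 0.023, -0.004, -0.001]
wrist_force: [-0.0, -0.9, -0.6]
opening: -0.0001
grasp_force: 0.0
```

Call:
servo_tool:
  motion:
    - [0, 0, 0, -40, 0, -5, 0]
    - [0, 0, 0, -40, 0, 0, 0]
    - [0, 0, 0, -40, 0, 0, 0]
    - [0, 0, 0, 0, 0, 0, 0]
    - [0, 0, 0, 0, 0, 0, 0]

```text
time_s: 19.75
tcp_pos: [0.4349, -0.2416, 0.2314]
tool_rot: [1.0, 0.023, -0.001, 0.0]
wrist_force: [0.4, 0.4, -0.0]
opening: 0.0
grasp_force: 0.0
```

```bash
python3 - <<'E'
from plan import *
np.set_printoptions(precision=4,suppress=True)
c=bot.camera("wrist"); st=bot.state()
print(st["time_s"],st["tcp_pos"],st["wrist_force"])
im=c["image"].astype(int)
m=(abs(im-[234,209,160]).sum(2)<90).astype(np.uint8); n,l,s,_=cv2.connectedComponentsWithStats(m); k=1+np.argmax(s[1:,4]); print(s[k])
q=l==k
for r in [s[k][1]+3,s[k][1]+s[k][3]-3]:
    x=np.nonzero(q[r])[0]; a,b=onz(c,[x.min(),r],.056),onz(c,[x.max()+1,r],.056); print(r,(a+b)/2)
r=bot.pinpoint(c,"plunger_top")[:1]; print(r, r and onz(c,r[0]["at"],.162))
E
```

```text
19.8 [ 0.4364 -0.2418  0.2319] [-0.1814 -0.0144 -0.0784]
[ 548  264   92  136 8582]
267 [ 0.3412 -0.6144  0.056 ]
397 [ 0.1312 -0.6814  0.056 ]
[{'at': [312.8, 41.1], 'conf': 0.56}] [ 0.5552 -0.2347  0.162 ]
```

```bash
python3 -c "
from cell import bot
print(bot.job_done())"
```

```text
the job is handed in; nothing more can be done
None
```

The tall box is home against the stop and released; the plunger went down until it bottomed and, from the last picture, is back up. The job was handed in at about 20 s, but no verdict came back, and my last image check of the box's own position failed, so I'm relying on the pre-stamp view showing it home.

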